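# Clear the planing board's stop and set the work to the end stop

### The job

On the planing board a long pale offcut and a short, taller, darker one wait side by side, each with a raised brass stop in its way. With the fingertips press the stop in front of the long pale offcut down flush with the board, lightly, then push that offcut along the board, over the lowered stop, until its end sits square against the dark wooden cleat at the board's right-hand end. Grip and lift nothing, leave the other offcut, its raised stop and the things around the board alone, and withdraw.

Things in the scene. Friction and masses are not known exactly. Their poses are not given: they have to be found in the camera images.
- planing_board: brown wooden slab (tint varies with the light) screwed to the bench, 160 (x) x 420 (y) x 35 mm thick; origin at the centre of its underside, top at z = +35 mm; y runs along its length. Two lanes along y, centred on x = -38 mm (near the robot) and +38 mm (far). Each has three brass stops at y = +40, -30 and -100 mm: one raised, two flush; which one is raised varies in each lane
- cleat_face (a point): middle of the lower edge of the face that takes the work, on the cleat (end stop): a dark wooden bar, 27 mm thick and 14 mm high above the board, across the board's whole -y end (right, seen from the robot). This point lies at x = 0, y = -183, z = +35 mm of the board; the axes are the board's
- near_stop (a joint): height setting of the one raised brass stop of the near lane, m: 0 = raised (14 mm above the board), 0.014 = pressed down flush. It slides straight down against about 3 N of friction, has no spring and stays where it is left; at 0.014 it meets a hard end
- far_stop (a joint): the same for the one raised brass stop of the far lane: 0 = raised, 0.014 = flush; about 3 N of friction
- near_stop_top (a point): centre of the flat top of the near lane's raised stop, an upright brass pin 22 mm across whose top stands 14 mm above the board at the start
- far_stop_top (a point): centre of the flat top of the far lane's raised stop, the same kind of brass pin
- pale_offcut: long pale wood offcut, the work: 40 (x) x 85 (y) x 22 mm (z), 30 to 60 g, loose on the board; origin at the centre of its underside. It starts at the left end (+y) of one lane, near or far by chance, long side roughly along the board, the raised stop of its lane between it and the cleat
- dark_offcut: short, darker (grey-brown) and taller wood offcut: 35 (x) x 60 (y) x 30 mm, loose, beside the pale one in the other lane; origin at the centre of its underside. Must stay where it is
- glue_bottle: white glue bottle with blue nozzle, 49 mm across, 149 mm tall, on the bench to the right of the board; origin at the centre of its underside. Leave alone
- wax_tin: round red tin, 68 mm across, 30 mm high, on the bench to the right of the board; origin at the centre of its underside. Leave alone
- dust_brush: flat brush, 193 x 32 x 20 mm, on the bench just beyond the board's right-hand end, lying away from the robot; origin at the centre of its underside. Leave alone
- carved_hare: small carved wooden hare, 36 x 81 x 74 mm tall, at the far left of the bench; origin at the centre of its underside. Leave alone
Not all that is in view belongs to the job. What is shaped like the pale_offcut but blue is not meant.

How it is judged:
By the outcome, as a careful person would: the job done as asked, in the order asked, and still so for the second after the job is handed in, with the robot touching nothing.
It also fails if it takes over 48 s, if anything falls off the work surface, if the arm or the gripper's body presses on something with over 40 N, if the wrist force passes 120 N, or if a joint passes its speed limit or range.

### The arm

A 6-joint arm with a two-finger parallel gripper is mounted at the origin on the work surface; the furniture and walls round the work are solid. World frame = base frame: x ahead of the robot, y to its left, z up, the work surface at z = 0. Lengths are in m, angles in rad, forces in N, time in s.
With the tool pointing down it reaches from about 0.3 to 0.775 m from the base axis. Payload 14.6 kg.
Tool frame: the origin (TCP) lies on the centre line of the jaws, within the pads' length; the fingertips stand ctrl.tcp_to_tips ahead of it and the grasp point (between the pads) lies 2 mm behind it (ctrl.tcp_to_tips is the distance from the TCP to the fingertips, in m); z points along the fingers, y is the line along which they close (so a half turn about z gives the same grasp; the last joint's range is limited). The gripper opens to 94 mm and grips with 3 to 60 N. Pads are 16 mm wide; open, the fingers measure 119 mm over their backs; the gripper's body (75 mm by 177 mm) begins 78 mm behind the grasp point.
Start: joints at [1.263, 0.3, 1.521, -0, 1.321, -0.067], TCP at [0.131, 0.534, 0.222] pointing down, gripper open.
Joint ranges: [-3.03, 3.03], [-0.79, 2.21], [0.23, 2.52], [-1.04, 4.18], [0, 3.07], [-2.55, 2.55]. Speed limits (rad/s): [2.22, 2.22, 2.57, 3.14, 3.14, 3.14].

### API

Orientations are given as [roll, pitch, yaw] about the fixed x, y, z axes, in that order (R = Rz(yaw) Ry(pitch) Rx(roll)).
In Python, from station import telemetry, viewer, hand_in, ctrl gives the robot as it stands.
- The arm moves only by the tool step_arm, never from a script. Its argument "plan" is a list of rows, each an object of numbers: "dx", "dy", "dz": the shift along the tool's x, y, z scaled (see below); "rx", "ry", "rz": the turn, a rotation vector about the tool's x, y, z scaled (see below); "claw": the closure, from 0 (fully open) to 1 (shut). In form: [{"dx": .., "dy": .., "dz": .., "rx": .., "ry": .., "rz": .., "claw": ..}, ...]. A call has 1 to 10 rows; each row shifts and turns the commanded pose from where the row before left it, along the tool's axes as they then stand; what a row does not reach is not made up. The controller multiplies each number of a shift by 0.1 m and each number of a turn by 90 degrees. A row lasts 1/10 s, in which the tool goes at most 50 mm and 8.59 degrees, less where a joint would pass 70% of its speed; a pose out of reach is approached as far as the arm can. A call with a number of a shift or a turn outside -1 to 1 is refused whole. A call with a gripper value outside its range is refused whole. The fingers move at their own pace and stop on an object; "grip_force" is the grip in N (left out, the last holds). Time passes only in rows, so rows that do not move let the fingers close. It gives the time, the measured TCP pose, the force, the opening and the grip force at its end, in the units of the state.
- telemetry.get_obs(): the state, without advancing time (a new reading comes with each control period).
- viewer.camera(name): name is "scene" or "top" or "wrist"; returns a dict with "img" (384x512x3 uint8, red, green, blue), "z_map" (384x512 float32, m along the optical axis (not along the pixel's ray), 0 where there is no reading), "fx", "fy", "cx", "cy" (pixels), "R" (3x3) and "t" (3): a world point X has camera coordinates R X + t; the wrist camera has in their place "tool_from_camera" (4x4, takes a point from camera to tool coordinates, whose origin is the TCP and whose axes are the flange's). Camera axes: x right, y down, z forward; pixel columns grow to the right and rows downward; lengths in m; the calibration is good to about 2 mm. A picture is of the moment at which its call begins: read the wrist's pose just before it.
- hand_in(): hands the job in; it is judged then, once.
Trained networks look in a picture, given as the dict that the camera call returned (one of the last four; its "shot" number tells which), for a name from the list of things; names that differ only in an ending like _2 or _b are one class to them, and where a whole thing is asked for, a point or a joint stands for the part that bears it (a point fixed in the world has none). Each returns a list of dicts, best first, with "score" (0 to 1); they miss things now and then, are a little off and sometimes report something else, mostly with a low value. They report only what shows in the picture. A call takes as long as a camera call. They do not tell look-alikes from the thing itself.
- viewer.recognise(target, picture): "rect" ([left, top, right, bottom] in pixels, round what is visible of it).
The state is a dict: "time_s": time; "qpos": joint angles; "joint_vel": joint speeds; "tau": joint torques, N m; "ee_pos": TCP position; "eef_rot": TCP orientation; "force": force on the tool from outside, world axes, zero at the start; "moment": the same for the moment, N m; "grip_width": finger opening in m; "grip_force": force on a finger pad.
Only numpy, scipy, OpenCV 4.12 (cv2) and the standard library are available. Lean on these libraries where they do the work, as an engineer would, in place of code of your own. Each camera call takes 0.05 s, during which the arm holds its last target. There are 200 camera calls.

## Working session

There is one attempt and no reset: what is moved stays moved. The work goes in short steps, Python scripts to look and compute and a tool call to move; the robot and the scene stay as the last step left them, time stands still between calls to the robot, and variables do not carry over. Pictures are saved under pics/ and viewed, at most 10 in all, crops included, and the job is handed in when it is done.

Besides the shell and the picture viewer there is one more tool, called after "Call:" as name(argument=value, ...) on one line, values as JSON. step_arm: Moves the arm, as the interface text tells. Shifts and turns lie within -1 to 1; 1 stands for 0.1 m of shift or 90 degrees of turn. Its arguments: {"type":"object","properties":{"plan":{"type":"array"},"grip_force":{"type":"number"}},"required":["plan"]}

```bash
mkdir -p pics; cat > h.py <<'E'
from station import telemetry, viewer, hand_in, ctrl
import numpy as np, cv2
def pts(c):
    z=c["z_map"]; v,u=np.mgrid[:z.shape[0],:z.shape[1]]
    P=np.stack([(u-c["cx"])/c["fx"]*z,(v-c["cy"])/c["fy"]*z,z],-1)
    return (P-c["t"])@np.array(c["R"])   # world
def save(c,n): cv2.imwrite("pics/"+n,c["img"][:,:,::-1])
E
python3 - <<'E'
from h import *
print(ctrl.tcp_to_tips, telemetry.get_obs())
for n in("top","scene"):
    c=viewer.camera(n); save(c,n+"0.png"); W=pts(c); np.savez("/tmp/"+n,W=W,img=c["img"])
    print(n,c["fx"],(-np.array(c["R"]).T@c["t"]).round(3))
    for k in["planing_board","cleat_face","near_stop_top","far_stop_top","pale_offcut","dark_offcut","glue_bottle","wax_tin","dust_brush"]:
        for d in viewer.recognise(k,c)[:2]:
            l,t,r,b=d["rect"]; u,v=int((l+r)/2),int((t+b)/2)
            print(k,round(d["score"],2),np.round(d["rect"]),W[v,u].round(4))
E
```

```text
0.017 {'time_s': 0.0, 'qpos': array([ 1.26344302e+00,  3.00474474e-01,  1.52157647e+00, -2.18128297e-05,
        1.32071749e+00, -6.66458854e-02]), 'joint_vel': array([-0.00109549, -0.00116473,  0.00030198, -0.00106215, -0.00215346,
        0.00017036]), 'tau': array([ 3.12139919e-04, -5.31820428e+01, -3.52732337e+01,  7.08386069e-02,
        2.45554018e-02, -9.47714125e-05]), 'ee_pos': array([0.1310722 , 0.53389987, 0.22188643]), 'eef_rot': array([-3.14041808e+00, -5.72219265e-05,  2.90089061e+00]), 'force': array([ 0.40099707,  0.17822473, -0.55227833]), 'moment': array([-0.02469275,  0.05894324, -0.01159741]), 'grip_force': 0.0, 'grip_width': 0.09402023576957029}
top 482.0082131319382 [ 0.303 -0.025  1.661]
planing_board 0.9 [194. 171. 320. 230.] [ 0.5111 -0.0565  0.0321]
cleat_face 0.84 [196. 171. 324. 228.] [ 0.5145 -0.0632  0.0332]
pale_offcut 0.89 [155. 190. 174. 214.] [0.4963 0.261  0.0232]
pale_offcut 0.62 [205. 184. 225. 199.] [0.5341 0.0891 0.0583]
dark_offcut 0.46 [207. 206. 229. 218.] [0.4628 0.076  0.0656]
glue_bottle 0.71 [362. 177. 382. 197.] [ 0.556  -0.4281  0.1005]
wax_tin 0.64 [363. 206. 380. 230.] [ 0.4645 -0.4464  0.0265]
dust_brush 0.78 [340. 171. 355. 222.] [ 0.535  -0.3656  0.0218]
scene 470.2428172348402 [-0.44  -0.78   0.979]
planing_board 0.7 [195. 181. 331. 254.] [ 0.4795 -0.0939  0.0342]
cleat_face 0.89 [197. 180. 331. 254.] [ 0.4889 -0.0868  0.0286]
near_stop_top 0.46 [282. 220. 287. 228.] [ 0.4807 -0.1736  0.0463]
far_stop_top 0.61 [293. 208. 296. 214.] [ 0.5524 -0.1617  0.0462]
pale_offcut 0.87 [218. 182. 246. 193.] [0.5209 0.0733 0.0529]
pale_offcut 0.67 [175. 174. 201. 190.] [0.4909 0.2498 0.0174]
dark_offcut 0.59 [350. 264. 374. 288.] [ 0.4537 -0.4557  0.0289]
glue_bottle 0.9 [364. 223. 390. 266.] [ 0.5318 -0.4524  0.0858]
dust_brush 0.7 [333. 236. 366. 270.] [ 0.5297 -0.3757  0.0113]
dust_brush 0.21 [292. 209. 298. 212.] [ 0.5566 -0.1625  0.048 ]
```

```bash
python3 - <<'E'
from h import *
a=cv2.imread("pics/top0.png")[160:240,145:345]; b=cv2.imread("pics/scene0.png")[165:265,170:370]
cv2.imwrite("pics/c1.png",np.vstack([cv2.resize(a,(800,320),interpolation=2),cv2.resize(b,(560,280),interpolation=2).__class__(0) if 0 else cv2.copyMakeBorder(cv2.resize(b,(560,280),interpolation=2),0,0,0,240,0)]))
for n in("top","scene"):
    D=np.load("/tmp/%s.npz"%n); W=D["W"]; x,y,z=W[...,0],W[...,1],W[...,2]
    m=(x>.38)&(x<.63)&(y>-.30)&(y<.17)&(z>.02)&(z<.09)
    def rect(s,t):
        q=W[s][:,:2].astype(np.float32); 
        if len(q)<4: print(n,t,len(q));return
        print(n,t,len(q),cv2.minAreaRect(q),"z",np.median(W[s][:,2]).round(4),"mean",q.mean(0).round(4))
    rect(m&(z>.025),"board")
    rect(m&(z>.05)&(z<.0605)&(x>.495)&(y>0),"pale")
    rect(m&(z>.058)&(x<.495)&(y>0),"dark")
    rect(m&(z>.042)&(y<-.22),"cleat")
    k=m&(z>.042)&(y<.02)&(y>-.22); nl,L=cv2.connectedComponents(k.astype(np.uint8))
    for i in range(1,nl): rect(L==i,"blob%d"%i)
E
```

```text
top board 5742 ((0.510636568069458, -0.05887576937675476), (0.16090628504753113, 0.4202764332294464), 6.0826497077941895) z 0.036 mean [ 0.5093 -0.0598]
top pale 232 ((0.5332543253898621, 0.0787706971168518), (0.04050224646925926, 0.08339753746986389), 6.804561138153076) z 0.0562 mean [0.5338 0.0796]
top dark 190 ((0.46305757761001587, 0.0710320994257927), (0.03446167707443237, 0.05689513683319092), 1.3859989643096924) z 0.0657 mean [0.463 0.071]
top cleat 378 ((0.5307550430297852, -0.24777086079120636), (0.16160279512405396, 0.050196774303913116), 0.16182570159435272) z 0.0489 mean [ 0.5301 -0.2533]
top blob1 1
top blob2 1
top blob3 1
top blob4 1
top blob5 1
top blob6 1
top blob7 1
top blob8 1
top blob9 1
top blob10 1
top blob11 2
top blob12 1
top blob13 2
top blob14 1
top blob15 1
top blob16 1
top blob17 36 ((0.5573447346687317, -0.15625672042369843), (0.025097807869315147, 0.020498882979154587), 60.90460968017578) z 0.048 mean [ 0.558  -0.1553]
top blob18 1
top blob19 1
top blob20 1
top blob21 1
top blob22 1
top blob23 1
top blob24 1
top blob25 1
top blob26 1
top blob27 1
top blob
[... 1323 characters left out ...]
33325386, 0.08918856084346771), 6.223268985748291) z 0.0544 mean [0.5285 0.0733]
scene dark 133 ((0.4595071077346802, 0.0670861229300499), (0.039003122597932816, 0.05954037606716156), 0.3652407228946686) z 0.0628 mean [0.4582 0.0665]
scene cleat 327 ((0.5295057892799377, -0.2576827108860016), (0.1668102890253067, 0.028779279440641403), 6.122920989990234) z 0.047 mean [ 0.5239 -0.2591]
scene blob1 29 ((0.5553220510482788, -0.15756165981292725), (0.022268349304795265, 0.021030036732554436), 82.7430648803711) z 0.047 mean [ 0.5543 -0.1592]
scene blob2 32 ((0.48020389676094055, -0.16632576286792755), (0.022022804245352745, 0.01845313422381878), 34.905235290527344) z 0.0473 mean [ 0.4786 -0.167 ]
```

View pics/c1.png

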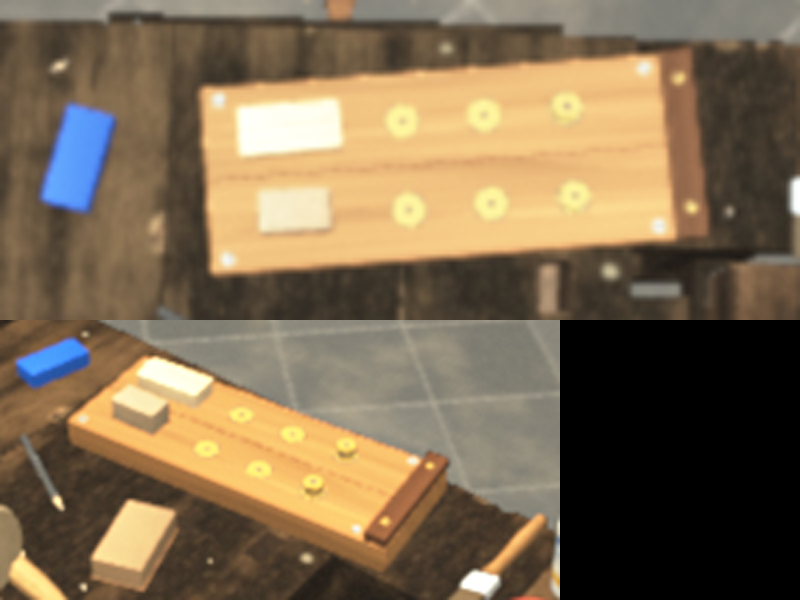

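The enlarged views put the pale offcut in the far lane (top crop about (290,127)) and the dark one in the near lane ((295,210)). Both raised stops are in the right-hand column: far at (566,106), near at (573,196). The board's yaw is about 6.1°, and the far stop is at about (0.557, -0.157).

Call:
step_arm(plan=[{"rz": 0.0866,"claw": 1},{"rz": 0.0866,"claw": 1},{"rz": 0.0866,"claw": 1},{"rz": 0.0866,"claw": 1},{"rz": 0.0866,"claw": 1},{"rz": 0.0866,"claw": 1},{"rz": 0.0866,"claw": 1},{"rz": 0.0866,"claw": 1},{"rz": 0.0866,"claw": 1},{"claw": 1}], grip_force=10)

```text
$.plan[0]: bad value
```

Call:
step_arm(plan=[{"dx": -0.366,"dy": 0.175,"claw": 1},{"dx": -0.366,"dy": 0.175,"claw": 1},{"dx": -0.366,"dy": 0.175,"claw": 1},{"dx": -0.366,"dy": 0.175,"claw": 1},{"dx": -0.366,"dy": 0.175,"claw": 1},{"dx": -0.366,"dy": 0.175,"claw": 1},{"dx": -0.366,"dy": 0.175,"claw": 1},{"dx": -0.366,"dy": 0.175,"claw": 1},{"dx": -0.366,"dy": 0.175,"claw": 1},{"dx": -0.366,"dy": 0.175,"claw": 1}])

```text
$.plan[0]: bad value
```

Call:
step_arm(plan=[{"dx": -0.366,"dy": 0.175,"claw": 1},{"dx": -0.366,"dy": 0.175,"claw": 1},{"dx": -0.366,"dy": 0.175,"claw": 1},{"dx": -0.366,"dy": 0.175,"claw": 1},{"dx": -0.366,"dy": 0.175,"claw": 1},{"dx": -0.366,"dy": 0.175,"claw": 1},{"dx": -0.366,"dy": 0.175,"claw": 1},{"dx": -0.366,"dy": 0.175,"claw": 1},{"dx": -0.366,"dy": 0.175,"claw": 1},{"dx": -0.366,"dy": 0.175,"claw": 1}])

```text
$.plan[0]: bad value
```

Call:
step_arm(plan=[{"dx": 0,"dy": 0,"dz": 0,"rx": 0,"ry": 0,"rz": 0.0866,"claw": 1},{"dx": 0,"dy": 0,"dz": 0,"rx": 0,"ry": 0,"rz": 0.0866,"claw": 1},{"dx": 0,"dy": 0,"dz": 0,"rx": 0,"ry": 0,"rz": 0.0866,"claw": 1},{"dx": 0,"dy": 0,"dz": 0,"rx": 0,"ry": 0,"rz": 0.0866,"claw": 1},{"dx": 0,"dy": 0,"dz": 0,"rx": 0,"ry": 0,"rz": 0.0866,"claw": 1},{"dx": 0,"dy": 0,"dz": 0,"rx": 0,"ry": 0,"rz": 0.0866,"claw": 1},{"dx": 0,"dy": 0,"dz": 0,"rx": 0,"ry": 0,"rz": 0.0866,"claw": 1},{"dx": 0,"dy": 0,"dz": 0,"rx": 0,"ry": 0,"rz": 0.0866,"claw": 1},{"dx": 0,"dy": 0,"dz": 0,"rx": 0,"ry": 0,"rz": 0.0866,"claw": 1},{"dx": 0,"dy": 0,"dz": 0,"rx": 0,"ry": 0,"rz": 0,"claw": 1}], grip_force=10)

```text
time_s: 2.0
ee_pos: [0.1312, 0.5341, 0.2225]
eef_rot: [3.142, -0.0, 1.674]
force: [-0.6, 0.1, -0.1]
grip_width: 0.0174
grip_force: 0.0
```

Call:
step_arm(plan=[{"dx": -0.366,"dy": 0.175,"dz": 0,"rx": 0,"ry": 0,"rz": 0,"claw": 1},{"dx": -0.366,"dy": 0.175,"dz": 0,"rx": 0,"ry": 0,"rz": 0,"claw": 1},{"dx": -0.366,"dy": 0.175,"dz": 0,"rx": 0,"ry": 0,"rz": 0,"claw": 1},{"dx": -0.366,"dy": 0.175,"dz": 0,"rx": 0,"ry": 0,"rz": 0,"claw": 1},{"dx": -0.366,"dy": 0.175,"dz": 0,"rx": 0,"ry": 0,"rz": 0,"claw": 1},{"dx": -0.366,"dy": 0.175,"dz": 0,"rx": 0,"ry": 0,"rz": 0,"claw": 1},{"dx": -0.366,"dy": 0.175,"dz": 0,"rx": 0,"ry": 0,"rz": 0,"claw": 1},{"dx": -0.366,"dy": 0.175,"dz": 0,"rx": 0,"ry": 0,"rz": 0,"claw": 1},{"dx": -0.366,"dy": 0.175,"dz": 0,"rx": 0,"ry": 0,"rz": 0,"claw": 1},{"dx": -0.366,"dy": 0.175,"dz": 0,"rx": 0,"ry": 0,"rz": 0,"claw": 1}])

```text
time_s: 3.0
ee_pos: [0.3444, 0.1871, 0.2227]
eef_rot: [3.141, -0.0, 1.681]
force: [-0.2, 0.7, -0.7]
grip_width: 0.0009
grip_force: 0.0
```

Call:
step_arm(plan=[{"dx": -0.366,"dy": 0.175,"dz": 0,"rx": 0,"ry": 0,"rz": 0,"claw": 1},{"dx": -0.366,"dy": 0.175,"dz": 0,"rx": 0,"ry": 0,"rz": 0,"claw": 1},{"dx": -0.366,"dy": 0.175,"dz": 0,"rx": 0,"ry": 0,"rz": 0,"claw": 1},{"dx": -0.366,"dy": 0.175,"dz": 0,"rx": 0,"ry": 0,"rz": 0,"claw": 1},{"dx": -0.366,"dy": 0.175,"dz": 0,"rx": 0,"ry": 0,"rz": 0,"claw": 1},{"dx": -0.366,"dy": 0.175,"dz": 0,"rx": 0,"ry": 0,"rz": 0,"claw": 1},{"dx": -0.366,"dy": 0.175,"dz": 0,"rx": 0,"ry": 0,"rz": 0,"claw": 1},{"dx": -0.366,"dy": 0.175,"dz": 0,"rx": 0,"ry": 0,"rz": 0,"claw": 1},{"dx": -0.366,"dy": 0.175,"dz": 0,"rx": 0,"ry": 0,"rz": 0,"claw": 1},{"dx": 0,"dy": 0,"dz": 0,"rx": 0,"ry": 0,"rz": 0,"claw": 1}])

```text
time_s: 4.0
ee_pos: [0.5363, -0.1256, 0.2217]
eef_rot: [-3.141, 0.0, 1.678]
force: [-0.0, 0.2, 0.1]
grip_width: 0.0006
grip_force: 0.0
```

```bash
cat >> h.py <<'E'
from scipy.spatial.transform import Rotation as Ro
def wrist():
    o=telemetry.get_obs(); c=viewer.camera("wrist")
    T=np.eye(4); T[:3,:3]=Ro.from_euler("xyz",o["eef_rot"]).as_matrix(); T[:3,3]=o["ee_pos"]
    M=np.linalg.inv(T@np.array(c["tool_from_camera"])); c["R"]=M[:3,:3]; c["t"]=M[:3,3]
    return o,c,pts(c)
E
python3 - <<'E'
from h import *
o,c,W=wrist(); save(c,"w1.png"); print(o["ee_pos"],o["eef_rot"],o["force"],(-c["R"].T@c["t"]).round(3))
for k in["near_stop_top","far_stop_top","cleat_face","pale_offcut"]:
    for d in viewer.recognise(k,c)[:2]:
        l,t,r,b=d["rect"];print(k,round(d["score"],2),np.round(d["rect"]),W[int((t+b)/2),int((l+r)/2)].round(4))
x,y,z=W[...,0],W[...,1],W[...,2]
k=((z>.042)&(z<.056)&(c["z_map"]>0)&(y>-.22)&(y<-.1)&(x>.44)&(x<.6)).astype(np.uint8)
k=cv2.morphologyEx(k,cv2.MORPH_OPEN,np.ones((3,3)))
n,L,S,C=cv2.connectedComponentsWithStats(k)
for i in range(1,n):
    if S[i,4]>60:
        q=W[L==i]; print(S[i],C[i].round(),cv2.minEnclosingCircle(q[:,:2].astype(np.float32)),np.median(q,0).round(4))
E
```

```text
[ 0.53629871 -0.12558789  0.22168338] [-3.14098632e+00  2.08148071e-04  1.67793825e+00] [-0.03956521  0.1664085   0.12632539] [ 0.529 -0.057  0.383]
far_stop_top 0.54 [260. 192. 284. 213.] [ 0.5601 -0.1536  0.0499]
cleat_face 0.95 [156.   0. 312. 286.] [ 0.5106 -0.0943  0.0336]
pale_offcut 0.89 [254.   0. 296.  17.] [0.5387 0.0361 0.0568]
[193 194  20  19 304] [202. 203.] ((0.4834496080875397, -0.16427187621593475), 0.010992675088346004) [ 0.4838 -0.1632  0.0484]
[261 194  19  19 293] [270. 203.] ((0.5586884021759033, -0.15648970007896423), 0.010975586250424385) [ 0.5583 -0.1557  0.0484]
```

View pics/w1.png

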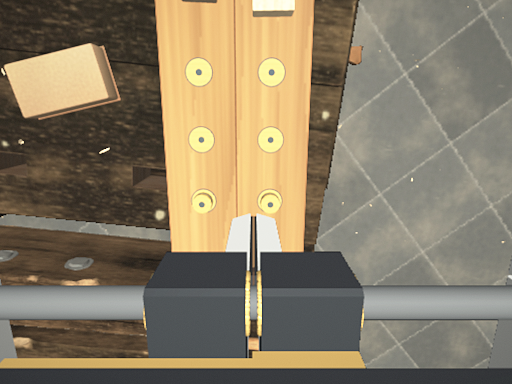

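The wrist view shows the far raised stop at pixel (270,203), which puts it at (0.558, -0.156) with its top at z 0.0485. Next I move above it.

Call:
step_arm(plan=[{"dx": -0.164,"dy": 0.092,"dz": 0,"rx": 0,"ry": 0,"rz": 0,"claw": 1},{"dx": -0.163,"dy": 0.091,"dz": 0.24,"rx": 0,"ry": 0,"rz": 0,"claw": 1},{"dx": 0,"dy": 0,"dz": 0.3,"rx": 0,"ry": 0,"rz": 0,"claw": 1},{"dx": 0,"dy": 0,"dz": 0.3,"rx": 0,"ry": 0,"rz": 0,"claw": 1},{"dx": 0,"dy": 0,"dz": 0.3,"rx": 0,"ry": 0,"rz": 0,"claw": 1},{"dx": 0,"dy": 0,"dz": 0.3,"rx": 0,"ry": 0,"rz": 0,"claw": 1},{"dx": 0,"dy": 0,"dz": 0,"rx": 0,"ry": 0,"rz": 0,"claw": 1},{"dx": 0,"dy": 0,"dz": 0,"rx": 0,"ry": 0,"rz": 0,"claw": 1}])

```text
time_s: 5.05
ee_pos: [0.5571, -0.1524, 0.0796]
eef_rot: [3.141, 0.0, 1.678]
force: [-0.1, 0.1, 0.1]
grip_width: 0.0004
grip_force: 0.0
```

```bash
python3 - <<'E'
from h import *
o=telemetry.get_obs(); print(o["ee_pos"],o["eef_rot"],o["force"])
o,c,W=wrist(); save(c,"w2.png")
E
```

```text
[ 0.5570711  -0.15235258  0.07955134] [3.14118904e+00 1.91074400e-04 1.67791700e+00] [-0.05757286  0.13606523  0.07730464]
```

View pics/w2.png

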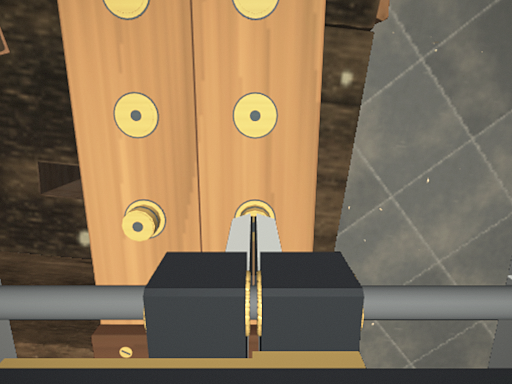

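The wrist view shows the closed tips covering the far stop, whose rim is just visible at (255,210). They need to go about 4 mm further toward the cleat.

Call:
step_arm(plan=[{"dx": -0.04,"dy": 0.006,"dz": 0.03,"rx": 0,"ry": 0,"rz": 0,"claw": 1},{"dx": 0,"dy": 0,"dz": 0.03,"rx": 0,"ry": 0,"rz": 0,"claw": 1},{"dx": 0,"dy": 0,"dz": 0.03,"rx": 0,"ry": 0,"rz": 0,"claw": 1},{"dx": 0,"dy": 0,"dz": 0.03,"rx": 0,"ry": 0,"rz": 0,"claw": 1},{"dx": 0,"dy": 0,"dz": 0,"rx": 0,"ry": 0,"rz": 0,"claw": 1}])

```text
time_s: 5.6
ee_pos: [0.5578, -0.1568, 0.0661]
eef_rot: [-3.141, -0.0, 1.676]
force: [0.2, 0.4, 0.6]
grip_width: 0.0006
grip_force: 0.0
```

Call:
step_arm(plan=[{"dx": 0,"dy": 0,"dz": 0.02,"rx": 0,"ry": 0,"rz": 0,"claw": 1},{"dx": 0,"dy": 0,"dz": 0.02,"rx": 0,"ry": 0,"rz": 0,"claw": 1},{"dx": 0,"dy": 0,"dz": 0.02,"rx": 0,"ry": 0,"rz": 0,"claw": 1}])

```text
time_s: 5.9
ee_pos: [0.5579, -0.1568, 0.0604]
eef_rot: [3.141, 0.0, 1.677]
force: [-1.1, -0.2, 1.7]
grip_width: 0.0004
grip_force: 1.3
```

Call:
step_arm(plan=[{"dx": 0,"dy": 0,"dz": 0.02,"rx": 0,"ry": 0,"rz": 0,"claw": 1},{"dx": 0,"dy": 0,"dz": 0.02,"rx": 0,"ry": 0,"rz": 0,"claw": 1},{"dx": 0,"dy": 0,"dz": 0.015,"rx": 0,"ry": 0,"rz": 0,"claw": 1}])

```text
time_s: 6.2
ee_pos: [0.5579, -0.1568, 0.0548]
eef_rot: [3.142, 0.0, 1.677]
force: [0.4, -0.2, 2.4]
grip_width: 0.0003
grip_force: 1.2
```

Call:
step_arm(plan=[{"dx": 0,"dy": 0,"dz": 0.01,"rx": 0,"ry": 0,"rz": 0,"claw": 1},{"dx": 0,"dy": 0,"dz": 0,"rx": 0,"ry": 0,"rz": 0,"claw": 1}])

```text
time_s: 6.4
ee_pos: [0.5578, -0.1568, 0.0538]
eef_rot: [-3.141, -0.0, 1.677]
force: [-0.1, 0.9, -0.9]
grip_width: 0.0004
grip_force: 0.0
```

Call:
step_arm(plan=[{"dx": 0,"dy": 0,"dz": 0.01,"rx": 0,"ry": 0,"rz": 0,"claw": 1}])

```text
time_s: 6.5
ee_pos: [0.5578, -0.1568, 0.0529]
eef_rot: [-3.142, -0.0, 1.677]
force: [-1.2, 0.6, 3.2]
grip_width: 0.0003
grip_force: 1.2
```

Call:
step_arm(plan=[{"dx": 0,"dy": 0,"dz": 0.01,"rx": 0,"ry": 0,"rz": 0,"claw": 1}])

```text
time_s: 6.6
ee_pos: [0.5579, -0.1568, 0.0522]
eef_rot: [3.142, 0.0, 1.677]
force: [-6.9, 2.4, 17.5]
grip_width: 0.0006
grip_force: 8.9
```

Call:
step_arm(plan=[{"dx": 0,"dy": 0,"dz": 0,"rx": 0,"ry": 0,"rz": 0,"claw": 1}])

```text
time_s: 6.7
ee_pos: [0.5579, -0.1568, 0.0523]
eef_rot: [3.142, 0.0, 1.677]
force: [-2.9, 0.5, 6.2]
grip_width: 0.0002
grip_force: 3.4
```

The stop met its hard end with the tips at z ≈ 0.035, so it's flush. Now I lift and go behind the pale offcut.

Call:
step_arm(plan=[{"dx": 0,"dy": 0,"dz": -0.1,"rx": 0,"ry": 0,"rz": 0,"claw": 1},{"dx": 0,"dy": 0,"dz": -0.3,"rx": 0,"ry": 0,"rz": 0,"claw": 1},{"dx": 0,"dy": 0,"dz": -0.3,"rx": 0,"ry": 0,"rz": 0,"claw": 1},{"dx": 0,"dy": 0,"dz": -0.3,"rx": 0,"ry": 0,"rz": 0,"claw": 1},{"dx": 0.3,"dy": 0,"dz": 0,"rx": 0,"ry": 0,"rz": 0,"claw": 0.87},{"dx": 0.4,"dy": 0,"dz": 0,"rx": 0,"ry": 0,"rz": 0,"claw": 0.87},{"dx": 0.4,"dy": 0,"dz": 0,"rx": 0,"ry": 0,"rz": 0,"claw": 0.87},{"dx": 0.4,"dy": 0,"dz": 0,"rx": 0,"ry": 0,"rz": 0,"claw": 0.87},{"dx": 0.4,"dy": 0,"dz": 0,"rx": 0,"ry": 0,"rz": 0,"claw": 0.87}])

```text
time_s: 7.6
ee_pos: [0.5375, 0.0336, 0.1525]
eef_rot: [3.141, 0.0, 1.676]
force: [0.1, -0.8, -0.9]
grip_width: 0.0122
grip_force: 0.0
```

Call:
step_arm(plan=[{"dx": 0.4,"dy": 0,"dz": 0,"rx": 0,"ry": 0,"rz": 0,"claw": 0.87},{"dx": 0.4,"dy": 0,"dz": 0,"rx": 0,"ry": 0,"rz": 0,"claw": 0.87},{"dx": 0.35,"dy": 0,"dz": 0,"rx": 0,"ry": 0,"rz": 0,"claw": 0.87},{"dx": 0,"dy": 0,"dz": 0,"rx": 0,"ry": 0,"rz": 0,"claw": 0.87},{"dx": 0,"dy": 0,"dz": 0,"rx": 0,"ry": 0,"rz": 0,"claw": 0.87}])

```text
time_s: 8.1
ee_pos: [0.5256, 0.1469, 0.1523]
eef_rot: [3.141, 0.0, 1.678]
force: [1.1, -1.2, 0.4]
grip_width: 0.0122
grip_force: 0.0
```

```bash
python3 - <<'E'
from h import *
o,c,W=wrist(); save(c,"w3.png"); print(o["ee_pos"],o["eef_rot"],o["grip_width"])
c=viewer.camera("top"); W=pts(c); z=W[...,2]
m=(W[...,0]>.495)&(W[...,0]<.58)&(z>.048)&(z<.062)&(W[...,1]<.095)&(W[...,1]>0)
print("top pale visible",cv2.minAreaRect(W[m][:,:2].astype(np.float32)))
m=(z>.043)&(z<.056)&(abs(W[...,0]-.558)<.02)&(abs(W[...,1]+.156)<.02); print("far stop px above",m.sum())
o,c,W=wrist(); z=W[...,2]
m=(W[...,0]>.495)&(W[...,0]<.58)&(z>.050)&(z<.062)&(W[...,1]<.15)&(W[...,1]>-.05)
print("wrist pale",cv2.minAreaRect(W[m][:,:2].astype(np.float32)))
E
```

```text
[0.52558621 0.14686541 0.15225833] [3.14132904e+00 8.93422671e-05 1.67790029e+00] 0.012220432666368393
top pale visible ((0.5348442196846008, 0.06695084273815155), (0.04094471409916878, 0.06086922064423561), 7.127200603485107)
far stop px above 3
wrist pale ((0.5321455597877502, 0.08950655907392502), (0.022799035534262657, 0.06015652045607567), 5.76414680480957)
```

View pics/w3.png

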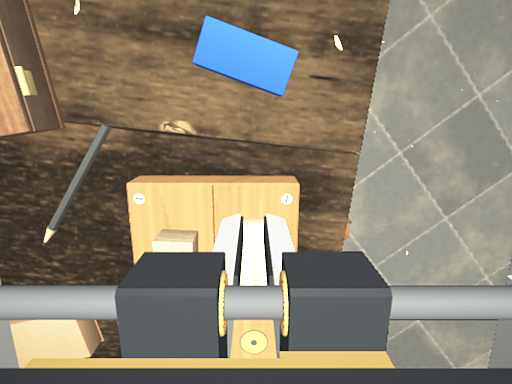

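The wrist view has the tips (about (240,220)) behind the pale offcut's left end, above the bare strip of board. The dark offcut is off to the side at (175,240). I go down to just above the board.

Call:
step_arm(plan=[{"dx": 0,"dy": 0,"dz": 0.3,"rx": 0,"ry": 0,"rz": 0,"claw": 0.87},{"dx": 0,"dy": 0,"dz": 0.3,"rx": 0,"ry": 0,"rz": 0,"claw": 0.87},{"dx": 0,"dy": 0,"dz": 0.25,"rx": 0,"ry": 0,"rz": 0,"claw": 0.87},{"dx": 0,"dy": 0,"dz": 0.1,"rx": 0,"ry": 0,"rz": 0,"claw": 0.87},{"dx": 0,"dy": 0,"dz": 0,"rx": 0,"ry": 0,"rz": 0,"claw": 0.87}])

```text
time_s: 8.75
ee_pos: [0.5254, 0.1458, 0.0561]
eef_rot: [-3.14, 0.0, 1.676]
force: [-0.5, 0.3, -0.2]
grip_width: 0.0122
grip_force: 0.0
```

Call:
step_arm(plan=[{"dx": -0.08,"dy": 0,"dz": 0,"rx": 0,"ry": 0,"rz": 0,"claw": 0.87},{"dx": -0.05,"dy": 0,"dz": 0,"rx": 0,"ry": 0,"rz": 0,"claw": 0.87},{"dx": -0.04,"dy": 0,"dz": 0,"rx": 0,"ry": 0,"rz": 0,"claw": 0.87},{"dx": -0.04,"dy": 0,"dz": 0,"rx": 0,"ry": 0,"rz": 0,"claw": 0.87},{"dx": -0.05,"dy": 0,"dz": 0,"rx": 0,"ry": 0,"rz": 0,"claw": 0.87},{"dx": -0.06,"dy": 0,"dz": 0,"rx": 0,"ry": 0,"rz": 0,"claw": 0.87},{"dx": -0.07,"dy": 0,"dz": 0,"rx": 0,"ry": 0,"rz": 0,"claw": 0.87},{"dx": -0.07,"dy": 0,"dz": 0,"rx": 0,"ry": 0,"rz": 0,"claw": 0.87},{"dx": -0.07,"dy": 0,"dz": 0,"rx": 0,"ry": 0,"rz": 0,"claw": 0.87},{"dx": -0.07,"dy": 0,"dz": 0,"rx": 0,"ry": 0,"rz": 0,"claw": 0.87}])

```text
time_s: 9.75
ee_pos: [0.5321, 0.0862, 0.057]
eef_rot: [-3.142, 0.0, 1.676]
force: [0.4, 0.3, 0.3]
grip_width: 0.0125
grip_force: 0.2
```

```bash
python3 - <<'E'
from h import *
o=telemetry.get_obs(); print(o["ee_pos"],o["force"])
c=viewer.camera("scene"); W=pts(c); cv2.imwrite("pics/s3.png",cv2.resize(c["img"][165:265,170:370,::-1],(800,400),interpolation=2))
E
```

```text
[0.5320525  0.08617341 0.05695208] [0.35714503 0.2971594  0.31788652]
```

View pics/s3.png

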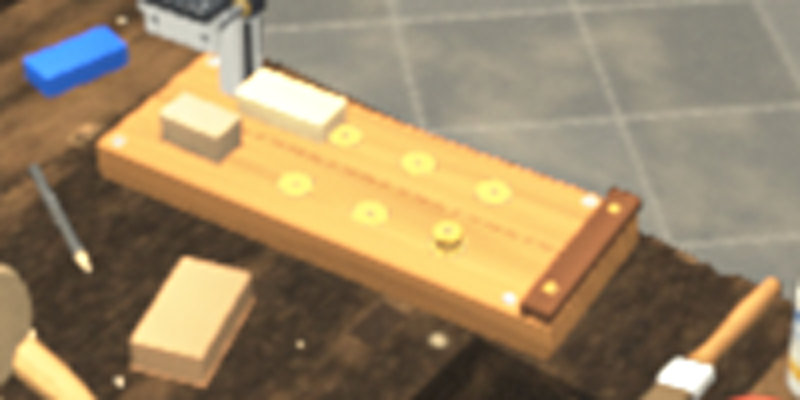

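The scene view shows the pale offcut (290,100) being pushed straight by the fingers. The far stop is flush (495,190), the near one still raised (448,235), and the dark offcut hasn't moved.

Call:
step_arm(plan=[{"dx": -0.07,"dy": 0,"dz": 0,"rx": 0,"ry": 0,"rz": 0,"claw": 0.87},{"dx": -0.08,"dy": 0,"dz": 0,"rx": 0,"ry": 0,"rz": 0,"claw": 0.87},{"dx": -0.08,"dy": 0,"dz": 0,"rx": 0,"ry": 0,"rz": 0,"claw": 0.87},{"dx": -0.08,"dy": 0,"dz": 0,"rx": 0,"ry": 0,"rz": 0,"claw": 0.87},{"dx": -0.08,"dy": 0,"dz": 0,"rx": 0,"ry": 0,"rz": 0,"claw": 0.87},{"dx": -0.08,"dy": 0,"dz": 0,"rx": 0,"ry": 0,"rz": 0,"claw": 0.87},{"dx": -0.08,"dy": 0,"dz": 0,"rx": 0,"ry": 0,"rz": 0,"claw": 0.87},{"dx": -0.08,"dy": 0,"dz": 0,"rx": 0,"ry": 0,"rz": 0,"claw": 0.87},{"dx": -0.08,"dy": 0,"dz": 0,"rx": 0,"ry": 0,"rz": 0,"claw": 0.87},{"dx": -0.08,"dy": 0,"dz": 0,"rx": 0,"ry": 0,"rz": 0,"claw": 0.87}])

```text
time_s: 10.8
ee_pos: [0.5404, 0.0076, 0.0569]
eef_rot: [-3.142, 0.0, 1.676]
force: [-0.8, 0.8, -0.8]
grip_width: 0.0124
grip_force: 0.1
```

Call:
step_arm(plan=[{"dx": -0.08,"dy": 0,"dz": 0,"rx": 0,"ry": 0,"rz": 0,"claw": 0.87},{"dx": -0.08,"dy": 0,"dz": 0,"rx": 0,"ry": 0,"rz": 0,"claw": 0.87},{"dx": -0.08,"dy": 0,"dz": 0,"rx": 0,"ry": 0,"rz": 0,"claw": 0.87},{"dx": -0.08,"dy": 0,"dz": 0,"rx": 0,"ry": 0,"rz": 0,"claw": 0.87},{"dx": -0.08,"dy": 0,"dz": 0,"rx": 0,"ry": 0,"rz": 0,"claw": 0.87},{"dx": -0.08,"dy": 0,"dz": 0,"rx": 0,"ry": 0,"rz": 0,"claw": 0.87},{"dx": -0.08,"dy": 0,"dz": 0,"rx": 0,"ry": 0,"rz": 0,"claw": 0.87},{"dx": -0.08,"dy": 0,"dz": 0,"rx": 0,"ry": 0,"rz": 0,"claw": 0.87},{"dx": -0.08,"dy": 0,"dz": 0,"rx": 0,"ry": 0,"rz": 0,"claw": 0.87},{"dx": -0.06,"dy": 0,"dz": 0,"rx": 0,"ry": 0,"rz": 0,"claw": 0.87}])

```text
time_s: 11.8
ee_pos: [0.5487, -0.07, 0.057]
eef_rot: [3.142, 0.0, 1.676]
force: [0.2, -0.2, 0.1]
grip_width: 0.0123
grip_force: 0.2
```

```bash
python3 - <<'E'
from h import *
o=telemetry.get_obs(); p=o["ee_pos"]; print(p,o["force"])
d=p[:2]-[.5095,-.0595]; print("local",.9943*d[0]+.1063*d[1],-.1063*d[0]+.9943*d[1])
c=viewer.camera("scene"); cv2.imwrite("pics/s4.png",cv2.resize(c["img"][165:265,170:370,::-1],(800,400),interpolation=2))
E
```

```text
[ 0.54865832 -0.07003165  0.05697196] [ 0.1590749  -0.15012033  0.05073035]
local 0.03781559971283551 -0.014634153578167435
```

View pics/s4.png

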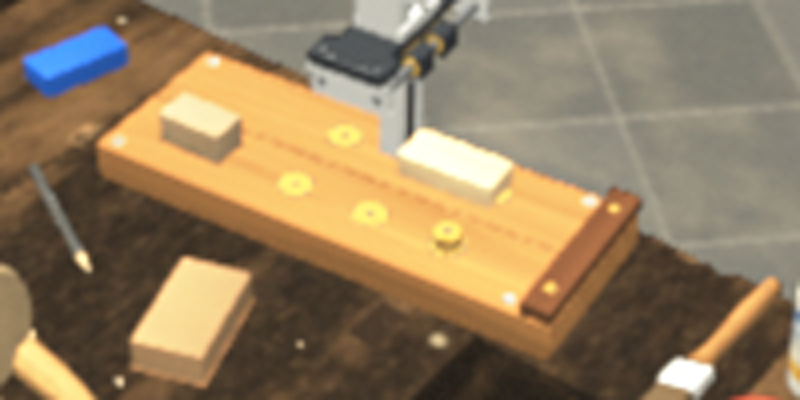

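The offcut (455,165) is sliding straight over the lowered stop. There's about 75 mm to go.

Call:
step_arm(plan=[{"dx": -0.08,"dy": 0,"dz": 0,"rx": 0,"ry": 0,"rz": 0,"claw": 0.87},{"dx": -0.08,"dy": 0,"dz": 0,"rx": 0,"ry": 0,"rz": 0,"claw": 0.87},{"dx": -0.08,"dy": 0,"dz": 0,"rx": 0,"ry": 0,"rz": 0,"claw": 0.87},{"dx": -0.08,"dy": 0,"dz": 0,"rx": 0,"ry": 0,"rz": 0,"claw": 0.87},{"dx": -0.08,"dy": 0,"dz": 0,"rx": 0,"ry": 0,"rz": 0,"claw": 0.87},{"dx": -0.08,"dy": 0,"dz": 0,"rx": 0,"ry": 0,"rz": 0,"claw": 0.87},{"dx": -0.08,"dy": 0,"dz": 0,"rx": 0,"ry": 0,"rz": 0,"claw": 0.87},{"dx": -0.06,"dy": 0,"dz": 0,"rx": 0,"ry": 0,"rz": 0,"claw": 0.87},{"dx": -0.04,"dy": 0,"dz": 0,"rx": 0,"ry": 0,"rz": 0,"claw": 0.87},{"dx": 0,"dy": 0,"dz": 0,"rx": 0,"ry": 0,"rz": 0,"claw": 0.87}])

```text
time_s: 12.85
ee_pos: [0.5555, -0.1354, 0.0569]
eef_rot: [-3.142, 0.0, 1.676]
force: [-0.1, -0.5, 0.3]
grip_width: 0.0119
grip_force: 0.0
```

Call:
step_arm(plan=[{"dx": -0.03,"dy": 0,"dz": 0,"rx": 0,"ry": 0,"rz": 0,"claw": 0.87},{"dx": -0.02,"dy": 0,"dz": 0,"rx": 0,"ry": 0,"rz": 0,"claw": 0.87}])

```text
time_s: 13.05
ee_pos: [0.5561, -0.1399, 0.057]
eef_rot: [-3.142, 0.0, 1.677]
force: [0.5, -0.3, -0.2]
grip_width: 0.0125
grip_force: 0.1
```

Call:
step_arm(plan=[{"dx": -0.015,"dy": 0,"dz": 0,"rx": 0,"ry": 0,"rz": 0,"claw": 0.87}])

```text
time_s: 13.15
ee_pos: [0.5562, -0.1414, 0.0569]
eef_rot: [3.142, 0.0, 1.677]
force: [-1.0, 0.1, 0.3]
grip_width: 0.0123
grip_force: 0.1
```

Call:
step_arm(plan=[{"dx": -0.015,"dy": 0,"dz": 0,"rx": 0,"ry": 0,"rz": 0,"claw": 0.87}])

```text
time_s: 13.25
ee_pos: [0.5564, -0.1429, 0.057]
eef_rot: [3.142, 0.0, 1.677]
force: [-0.1, 0.1, 0.2]
grip_width: 0.0121
grip_force: 0.1
```

Call:
step_arm(plan=[{"dx": -0.01,"dy": 0,"dz": 0,"rx": 0,"ry": 0,"rz": 0,"claw": 0.87}])

```text
time_s: 13.35
ee_pos: [0.5565, -0.1439, 0.0569]
eef_rot: [3.142, 0.0, 1.677]
force: [-0.3, 0.3, -1.0]
grip_width: 0.0121
grip_force: 0.1
```

Call:
step_arm(plan=[{"dx": -0.01,"dy": 0,"dz": 0,"rx": 0,"ry": 0,"rz": 0,"claw": 0.87}])

```text
time_s: 13.45
ee_pos: [0.5566, -0.1447, 0.0569]
eef_rot: [-3.141, -0.0, 1.676]
force: [-0.4, 8.9, 2.8]
grip_width: 0.0123
grip_force: 4.5
```

Cleat reached (8.9 N). I hold briefly with a slight extra push, then back off.

Call:
step_arm(plan=[{"dx": -0.006,"dy": 0,"dz": 0,"rx": 0,"ry": 0,"rz": 0,"claw": 0.87},{"dx": 0,"dy": 0,"dz": 0,"rx": 0,"ry": 0,"rz": 0,"claw": 0.87}])

```text
time_s: 13.65
ee_pos: [0.5566, -0.1447, 0.057]
eef_rot: [-3.141, -0.001, 1.677]
force: [-1.1, 7.0, 2.3]
grip_width: 0.012
grip_force: 3.2
```

Call:
step_arm(plan=[{"dx": 0.03,"dy": 0,"dz": 0,"rx": 0,"ry": 0,"rz": 0,"claw": 0.87},{"dx": 0.15,"dy": 0,"dz": 0,"rx": 0,"ry": 0,"rz": 0,"claw": 0.87},{"dx": 0.2,"dy": 0,"dz": -0.1,"rx": 0,"ry": 0,"rz": 0,"claw": 0.87},{"dx": 0.3,"dy": 0,"dz": -0.3,"rx": 0,"ry": 0,"rz": 0,"claw": 0.87},{"dx": 0.2,"dy": 0,"dz": -0.4,"rx": 0,"ry": 0,"rz": 0,"claw": 0.87},{"dx": 0.1,"dy": 0,"dz": -0.4,"rx": 0,"ry": 0,"rz": 0,"claw": 0.87},{"dx": 0,"dy": 0,"dz": -0.3,"rx": 0,"ry": 0,"rz": 0,"claw": 0.87},{"dx": 0,"dy": 0,"dz": 0,"rx": 0,"ry": 0,"rz": 0,"claw": 0.87},{"dx": 0,"dy": 0,"dz": 0,"rx": 0,"ry": 0,"rz": 0,"claw": 0.87}])

```text
time_s: 14.55
ee_pos: [0.5461, -0.0474, 0.2069]
eef_rot: [3.141, 0.0, 1.677]
force: [0.2, 0.2, 0.1]
grip_width: 0.0121
grip_force: 0.0
```

```bash
python3 - <<'E'
from h import *
o=telemetry.get_obs(); print(o["ee_pos"],o["force"],o["time_s"])
for n in("scene","top"):
    c=viewer.camera(n); W=pts(c); z=W[...,2]
    if n=="scene": a=c["img"][165:265,170:370,::-1]
    else: b=c["img"][160:240,145:345,::-1]
    m=(W[...,0]>.51)&(W[...,0]<.60)&(z>.0525)&(z<.062)&(W[...,1]<-.12)&(W[...,1]>-.27)
    print(n,"pale",cv2.minAreaRect(W[m][:,:2].astype(np.float32)))
    m=(W[...,0]<.495)&(z>.058)&(z<.075)&(W[...,1]<.12)&(W[...,1]>.02)
    print(n,"dark",cv2.minAreaRect(W[m][:,:2].astype(np.float32)))
o,c,W=wrist(); w=c["img"][:,:,::-1]
z=W[...,2]; m=((W[...,0]>.51)&(W[...,0]<.60)&(z>.0525)&(z<.062)&(W[...,1]<-.12)&(W[...,1]>-.27))
if m.sum()>9: print("wrist pale",cv2.minAreaRect(W[m][:,:2].astype(np.float32)))
cv2.imwrite("pics/f.png",np.vstack([np.hstack([cv2.resize(a,(600,300),interpolation=2),cv2.resize(w,(200,300))]),cv2.resize(b,(800,300),interpolation=2)]))
E
```

```text
[ 0.54612714 -0.04741792  0.20688291] [0.16271452 0.22985641 0.10419929] 14.55
scene pale ((0.5582462549209595, -0.19901837408542633), (0.04355274513363838, 0.08546645194292068), 3.2940855026245117)
scene dark ((0.19389553368091583, 0.0434013307094574), (0.571194052696228, 0.06347758322954178), 5.189957141876221)
top pale ((0.5555219650268555, -0.20829354226589203), (0.08569268882274628, 0.11124469339847565), 1.3522920608520508)
top dark ((0.3476026654243469, 0.10735107958316803), (0.04859751835465431, 0.28499576449394226), 75.75581359863281)
wrist pale ((0.5612170696258545, -0.19669805467128754), (0.03953314572572708, 0.08571409434080124), 5.518526554107666)
```

View pics/f.png

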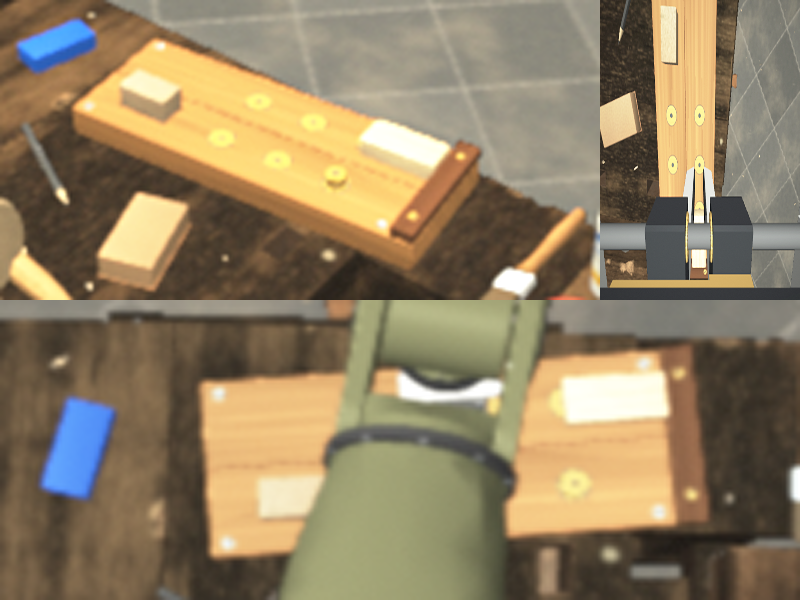

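The final views show the pale offcut (about (615,397) in the top view) square against the cleat. The near stop is still raised, the dark offcut hasn't moved, and the gripper is clear.

```bash
python3 -c "
from station import hand_in; print(hand_in())"
```

```text
the job is handed in; nothing more can be done
None
```

I pressed the far-lane stop flush and pushed the pale offcut over it until it sat square against the cleat; in the last pictures the dark offcut and its raised stop were undisturbed, and I withdrew and handed the job in after about 15 s (no verdict returned).

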